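# Balance a printer's gantry beam on the balance stand

### The job

Find where the gantry beam balances by lifting it a little at trial points, then lift it clear of its rests without letting it tip and set it down gently, lined up along the orange rocker of the balance stand, so that when you let go it stays there on its own, level to within about two degrees. Leave the spool, the printed figure and the scraper where they are.

Things in the scene. Friction and masses are not known exactly. Their poses are not given: they have to be found in the camera images.
- beam_center (a point): centre (half-way up) of the beam, a straight silver bar with black end caps, alike at both ends: 320 mm along its y, 36 wide (x), 40 tall (z, up), 0.5 to 0.65 kg. A steel weight locked inside, out of sight, puts its balance point 20 to 80 mm to one side of this centre along y. It starts level on the rests, pointing any way, underside 35 mm above the table. Grip it across x, within 95 mm of centre.
- rack: fixed grey plate 330 mm (y) by 90 mm (x), 8 mm thick, with two rubber-topped blocks 140 mm to either side of its centre along y, on which the beam lies loose; block tops 35 mm above the table, each 26 mm (y) by 70 mm (x). Origin: centre of the plate's underside on the table; heading as the beam's within a few degrees.
- stand: fixed balance stand: grey base 110 mm (x) by 90 mm (y), 12 mm thick, and a sprung steel post (3 N/mm, 8 mm of travel straight down) with a fork at its top (52 mm along x, arms up to 104 mm above the table) that carries the orange rocker. Origin: centre of the underside on the table. The beam is to lie along the stand's y axis (either way round).
- pad_top (a point): centre of the rocker's flat rubber-covered top, 36 mm (x, across the beam) by 44 mm (y, along the beam), 118 mm above the table when empty; it sinks about 2 mm under the beam's weight. The pad has no side walls. It is the highest part of the stand.
- rocker (a joint): tilt of the rocker about the stand's x axis, rad, 0 when level, stops at -0.15 and 0.15; positive: its +y side up. A 1.35 N m per rad spring centres it; axis 22 mm below the pad top. With the beam released on it, it leans about 1 degree, down towards the balance point, for each 4 mm that this lies off the pad's centre; beyond about 20 mm the beam tips off.
- print_center (a point): centre of a small grey and black 3D-printed branching figure, about 80 mm tall and 75 mm across, standing loose on the table; leave it alone.
- spool_center (a point): centre of a filament spool lying flat, 170 mm across and 50 mm high, black with orange filament; leave it alone.
- scraper: scraper (spatula) 180 mm long lying flat along its own x axis; leave it alone.
Mind the look-alikes: they are no part of the job. Leave any brown or yellow look-alike of the stand alone.

How it is judged:
By the outcome, as a careful person would: the job done as asked, in the order asked, and still so for the second after the job is handed in, with the robot touching nothing.
It also fails if it takes over 72 s, if anything falls off the work surface, if the arm or the gripper's body presses on something with over 40 N, if the wrist force passes 120 N, or if a joint passes its speed limit or range.

### The arm

A 7-joint arm with a two-finger parallel gripper is mounted at the origin on the work surface. World frame = base frame: x ahead of the robot, y to its left, z up, the work surface at z = 0. Lengths are in m, angles in rad, forces in N, time in s.
With the tool pointing down it reaches from about 0.425 to 0.8 m from the base axis. Payload 8.3 kg.
Tool frame: the origin (TCP) lies midway between the tips of the shut fingers; the grasp point (between the pads) lies 19 mm behind it (hold_point_z is the distance from the TCP to the grasp point, in m); z points along the fingers, y is the line along which they close (so a half turn about z gives the same grasp; the last joint's range is limited). The gripper opens to 85 mm and grips with 20 to 120 N. Pads are 22 mm wide; open, the fingers measure 114 mm over their backs; the gripper's body (76 mm by 85 mm) begins 54 mm behind the grasp point. The pads swing forward as they close: fully open they stand 13 mm farther back than shut.
Start: joints at [-1.405, 0.383, 0.016, 1.37, -0.006, 1.388, -0.046], TCP at [0.142, 0.609, 0.231] pointing down, gripper open.
Joint ranges: [-2.95, 2.95], [-0.25, 2.06], [-1.52, 1.56], [0.18, 2.33], [-1.44, 4.58], [0.02, 2.06], [-3.01, 3.01]. Speed limits (rad/s): [2.39, 2.39, 3.01, 3.01, 3.14, 3.14, 3.14].

### API

Orientations are given as a rotation vector (axis times angle).
In Python, from rig import observe, read_camera, camera_info, finish_job, hold_point_z gives the robot as it stands.
- The arm moves only by the tool drive_tool, never from a script. Its argument "motion" is text: rows parted by semicolons, each of 7 numbers parted by spaces: the shift along the tool's x, y, z in m, then the turn, a rotation vector about the tool's x, y, z in rad, then the gripper's target within -1 to 1 (fully open at 1, half-way at 0, shut at -1). A call has 1 to 5 rows; each row is the pose to reach, as a shift and turn from the pose commanded when the call began, along the tool's axes at that moment; what a row does not reach only later rows make up. A row lasts 1/10 s, in which the tool goes at most 50 mm and 8.59 degrees, less where a joint would pass 70% of its speed; a pose out of reach is approached as far as the arm can. A call with a gripper value outside its range is refused whole. The fingers move at their own pace and stop on an object; the grip force is fixed at half the most. Time passes only in rows, so rows that repeat a pose let the fingers close. It gives the time, the measured TCP pose, the force, the opening and the grip force at its end, in the units of the state.
- observe(): the state, without advancing time (a new reading comes with each control period).
- read_camera(name): name is "scene" or "top" or "wrist"; returns (picture, depth): 400x640x3 uint8, red, green, blue; 400x640 float32, m along the optical axis (not along the pixel's ray), 0 where there is no reading.
- camera_info(name): a dict with "fx", "fy", "cx", "cy" (pixels), "origin" and "attitude" of the camera in the world. Camera axes: x right, y down, z forward; pixel columns grow to the right and rows downward; lengths in m; the calibration is good to about 2 mm. A picture is of the moment at which its call begins: read the wrist's pose just before it. camera_info takes no time and is no camera call; for the wrist camera it gives the pose at the moment of the call.
- finish_job(): hands the job in; it is judged then, once.
The state is a dict: "t": time; "qpos": joint angles; "dq": joint speeds; "joint_efforts": joint torques, N m; "tcp_pos": TCP position; "eef_rot": TCP orientation; "contact_force": force on the tool from outside, world axes, zero at the start; "ft_torque": the same for the moment, N m; "finger_gap": finger opening in m; "finger_force": force on a finger pad.
Only numpy, scipy, OpenCV 4.12 (cv2) and the standard library are available. Lean on these libraries where they do the work, as an engineer would, in place of code of your own. Each camera call takes 0.05 s, during which the arm holds its last target. There are 200 camera calls.

## Working session

There is one attempt and no reset: what is moved stays moved. The work goes in short steps, Python scripts to look and compute and a tool call to move; the robot and the scene stay as the last step left them, time stands still between calls to the robot, and variables do not carry over. Pictures are saved under pics/ and viewed, at most 10 in all, crops included, and the job is handed in when it is done.

Besides the shell and the picture viewer there is one more tool, called after "Call:" by a JSON object that holds its "method" and its "body", one argument or row to a line. drive_tool: Moves the arm, as the interface text tells. Its arguments: {"type":"object","properties":{"motion":{"type":"string"}},"required":["motion"]}

```bash
mkdir -p pics; cat > h.py <<'E'
import numpy as np, cv2
from scipy.spatial.transform import Rotation as R
from rig import *
def rot(a):
    a=np.array(a,float)
    return a if a.shape==(3,3) else (R.from_rotvec(a).as_matrix() if a.size==3 else R.from_quat(a).as_matrix())
def cloud(name):
    ci=camera_info(name); im,d=read_camera(name)
    v,u=np.mgrid[:400,:640]
    P=np.stack([(u-ci['cx'])/ci['fx']*d,(v-ci['cy'])/ci['fy']*d,d],-1)@rot(ci['attitude']).T+np.array(ci['origin'])
    P[d==0]=np.nan
    return im,P
E
python3 - <<'E'
from h import *
print(observe(),hold_point_z)
for n in ("scene","top"):
    print(camera_info(n))
    im,P=cloud(n); np.savez(f'{n}.npz',im=im,P=P)
    cv2.imwrite(f'pics/{n}1.png',im[...,::-1])
E
```

```text
{'t': 0.0, 'qpos': array([-1.40491498,  0.38425555,  0.01637209,  1.37115322, -0.00628461,
        1.38823649, -0.04648889]), 'dq': array([-4.41343668e-05, -1.73716967e-04,  1.06395394e-04, -1.03841126e-03,
       -1.75703554e-03, -2.05656725e-04,  4.67204130e-04]), 'joint_efforts': array([ 1.15732189e-03, -6.27617669e+01,  8.44296645e-01, -3.71815932e+01,
        1.63816387e-02,  1.43363906e-02, -2.39594431e-05]), 'tcp_pos': array([0.14159732, 0.60821966, 0.23026847]), 'eef_rot': array([-0.35844142, -3.12089825,  0.00313378]), 'contact_force': array([-0.38980996,  0.31730128, -0.19407391]), 'ft_torque': array([0.02078918, 0.00755859, 0.04569011]), 'finger_force': 0.0, 'finger_gap': 0.08550997537655633} 0.0187
{'fx': 510.84685483503074, 'fy': 510.84685483503074, 'cx': 313.6610000566908, 'cy': 197.3685314226654, 'origin': array([0.99462173, 0.58691862, 1.18212377]), 'attitude': array([-0.91451898, -2.71710909,  0.74434002])}
{'fx': 446.96075866377527, 'fy': 446.96075866377527, 'cx': 325.6647083408166, 'cy': 206.04319815097753, 'origin': array([0.43031202, 0.09984939, 1.1213583 ]), 'attitude': array([-2.17120757,  2.119862  , -0.12067123])}
```

View pics/top1.png

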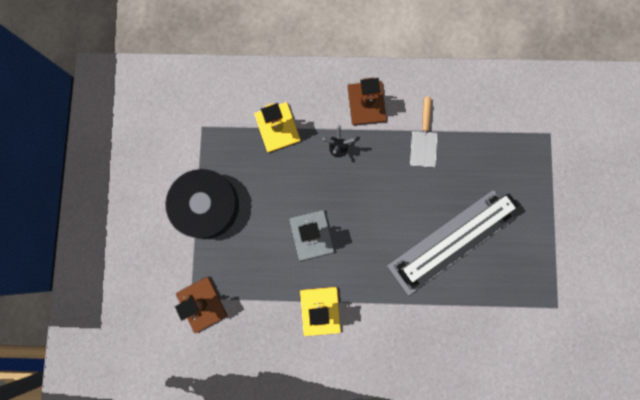

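View pics/scene1.png

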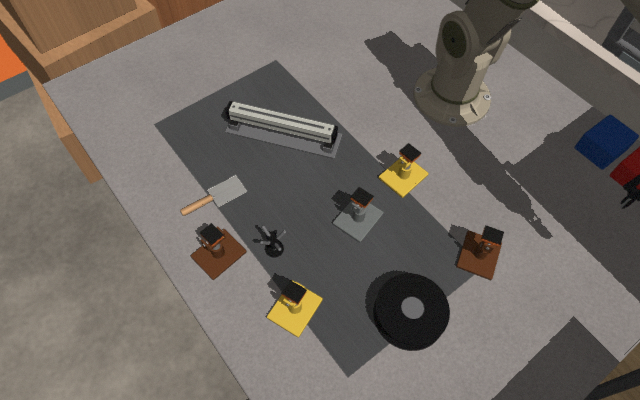

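The top view shows the beam running from (405,270) to (515,205), the grey stand's pad at (310,232) and its base around (312,235). The brown and yellow stands are look-alikes. The spool is at (200,204), the figure at (340,147) and the scraper at (425,140).

```bash
python3 - <<'E'
from h import *
def top(): z=np.load('top.npz'); return z['im'],z['P']
im,P=top(); hsv=cv2.cvtColor(im,cv2.COLOR_RGB2HSV)
def rect(m,name):
    q=P[m]; q=q[~np.isnan(q).any(1)]
    c,s,a=cv2.minAreaRect((q[:,:2]*1000).astype(np.float32))
    print(name,len(q),np.round(c),np.round(s),round(a,1),'z',np.round(np.percentile(q[:,2],[5,50,95]),4),'mean',q[:,:2].mean(0).round(4))
for u,v in [(310,232),(300,250),(460,240),(200,204),(340,147),(425,150),(319,316),(372,88),(272,114),(187,308)]: print((u,v),im[v,u],P[v,u].round(3))
v,u=np.mgrid[:400,:640]
Z=P[...,2]
rect((u>380)&(u<540)&(v>180)&(v<300)&(Z>.065)&(Z<.09),'beam')
rect((u>380)&(u<540)&(v>180)&(v<300)&(Z>.004)&(Z<.013),'rack')
s=(u>280)&(u<345)&(v>200)&(v<270)
rect(s&(Z>.112)&(Z<.125),'pad')
rect(s&(Z>.007)&(Z<.018),'base')
rect((u>380)&(u<450)&(v>90)&(v<175)&(Z>.003),'scr')
for n,b in dict(y1=(300,345,280,340),b1=(340,390,75,130),y2=(250,300,100,155),b2=(175,230,275,335)).items():
    rect((u>b[0])&(u<b[1])&(v>b[2])&(v<b[3])&(Z>.1),n)
z=np.load('scene.npz'); P=z['P']; Z=P[...,2]
d=np.hypot(P[...,0]-0.4,P[...,1]-.1)
print('highest in scene', np.nanmax(Z))
E
```

```text
(310, 232) [33 34 33] [0.502 0.153 0.119]
(300, 250) [153 159 162] [0.464 0.182 0.013]
(460, 240) [192 194 191] [ 0.495 -0.194  0.074]
(200, 204) [148 149 157] [0.568 0.426 0.052]
(340, 147) [27 27 28] [0.716 0.089 0.056]
(425, 150) [194 193 194] [ 0.727 -0.128  0.003]
(319, 316) [33 34 31] [0.318 0.128 0.121]
(372, 88) [34 34 34] [0.843 0.018 0.117]
(272, 114) [32 32 31] [nan nan nan]
(187, 308) [33 35 33] [0.328 0.418 0.124]
beam 2171 [ 498. -192.] [ 37. 320.] 36.5 z [0.072  0.0756 0.0789] mean [ 0.4972 -0.1903]
rack 3574 [ 501. -216.] [294. 399.] 1.2 z [0.0042 0.0072 0.0113] mean [ 0.4928 -0.1928]
pad 319 [502. 156.] [36. 44.] 15.6 z [0.116  0.119  0.1219] mean [0.5016 0.1561]
base 1192 [502. 157.] [145. 142.] 89.6 z [0.009  0.0127 0.016 ] mean [0.4987 0.1543]
scr 1678 [ 773. -104.] [221. 178.] 1.1 z [0.0031 0.0046 0.0193] mean [ 0.7646 -0.1058]
y1 411 [317. 129.] [55. 44.] 6.2 z [0.1043 0.1191 0.1223] mean [0.317  0.1292]
b1 358 [846.  23.] [54. 45.] 6.2 z [0.1046 0.1188 0.1222] mean [0.8441 0.0233]
y2 355 [778. 252.] [53. 44.] 21.7 z [0.1049 0.1189 0.1226] mean [0.7753 0.2514]
b2 420 [325. 421.] [55. 45.] 24.9 z [0.1049 0.1193 0.1226] mean [0.3255 0.4195]
highest in scene 0.6374195360287893
```

```bash
cat > p.py <<'E'
import sys
from h import *
def go(x,y,z,phi,extra=''):
    s=observe(); Rt=rot(s['eef_rot']); p=np.array(s['tcp_pos'])
    f=np.radians(phi); ya=np.array([np.cos(f),np.sin(f),0]); za=np.array([0,0,-1.]); xa=np.cross(ya,za)
    T=np.stack([xa,ya,za],1)
    print('t',round(s['t'],2),'p',p.round(4),'phi',np.degrees(np.arctan2(Rt[1,1],Rt[0,1])).round(2),'q',np.round(s['qpos'],2))
    print('shift',(Rt.T@(np.array([x,y,z])-p)).round(4),'turn',R.from_matrix(Rt.T@T).as_rotvec().round(4))
if __name__=='__main__': go(*map(float,sys.argv[1:5]))
E
python3 p.py .47 .156 .32 15.6
```

```text
t 0.1 p [0.1416 0.6083 0.2304] phi 76.89 q [-1.4   0.38  0.02  1.37 -0.01  1.39 -0.05]
shift [-0.4224 -0.3662 -0.089 ] turn [-1.6000e-03  1.0000e-03  1.0698e+00]
```

Call:
{"method": "drive_tool", "body": {
  "motion": "-0.18 -0.155 -0.04 0 0 0 1;-0.18 -0.155 -0.04 0 0 0 1;-0.18 -0.155 -0.04 0 0 0 1;-0.18 -0.155 -0.04 0 0 0 1;-0.18 -0.155 -0.04 0 0 0 1"
}}

```text
t: 0.6
tcp_pos: [0.2835, 0.4142, 0.2715]
eef_rot: [0.362, 3.121, -0.001]
contact_force: [1.7, 0.6, 0.2]
finger_gap: 0.0853
finger_force: 0.0
```

Call:
{"method": "drive_tool", "body": {
  "motion": "-0.18 -0.155 -0.04 0 0 0 1;-0.18 -0.155 -0.04 0 0 0 1;-0.18 -0.155 -0.04 0 0 0 1;-0.18 -0.155 -0.04 0 0 0 1;-0.18 -0.155 -0.04 0 0 0 1"
}}

```text
t: 1.1
tcp_pos: [0.4233, 0.2222, 0.3117]
eef_rot: [0.362, 3.12, 0.0]
contact_force: [0.7, 1.2, -0.6]
finger_gap: 0.085
finger_force: 0.0
```

```bash
python3 p.py .47 .156 .32 15.6
```

```text
t 1.1 p [0.4233 0.2222 0.3117] phi 76.77 q [-0.9   0.03  0.36  1.63 -0.01  1.49  0.8 ]
shift [-0.0606 -0.0538 -0.0083] turn [1.0000e-04 2.0000e-04 1.0677e+00]
```

Call:
{"method": "drive_tool", "body": {
  "motion": "-0.06 -0.054 -0.01 0 0 0.15 1;-0.06 -0.054 -0.01 0 0 0.3 1;-0.06 -0.054 -0.01 0 0 0.45 1;-0.06 -0.054 -0.01 0 0 0.6 1;-0.06 -0.054 -0.01 0 0 0.75 1"
}}

```text
t: 1.6
tcp_pos: [0.4682, 0.1585, 0.3209]
eef_rot: [-1.486, -2.767, 0.001]
contact_force: [0.1, 0.3, -0.4]
finger_gap: 0.0855
finger_force: 0.0
```

Call:
{"method": "drive_tool", "body": {
  "motion": "0 0 0 0 0 0.15 1;0 0 0 0 0 0.32 1;0 0 0 0 0 0.32 1"
}}

```text
t: 1.9
tcp_pos: [0.468, 0.1589, 0.3209]
eef_rot: [-1.903, -2.499, 0.001]
contact_force: [0.2, -0.8, 0.7]
finger_gap: 0.0852
finger_force: 0.0
```

```bash
python3 - <<'E'
from h import *
s=observe(); ci=camera_info('wrist'); print(ci, s['tcp_pos'],s['qpos'].round(2))
im,P=cloud('wrist'); cv2.imwrite('pics/w1.png',im[...,::-1])
Z=P[...,2]; D=np.hypot(P[...,0]-.502,P[...,1]-.156)
def rect(m,n):
    q=P[m]
    if len(q)<10: print(n,len(q));return
    c,sz,a=cv2.minAreaRect((q[:,:2]*1000).astype(np.float32)); print(n,len(q),np.round(c,1),np.round(sz,1),round(a,1),np.percentile(q[:,2],[5,50,95]).round(4))
rect((D<.06)&(Z>.113)&(Z<.125),'pad'); rect((D<.09)&(Z>.008)&(Z<.017),'base')
E
python3 p.py .47 .156 .32 15.6
```

```text
{'fx': 341.1949486230543, 'fy': 341.1949486230543, 'cx': 317.8087088993169, 'cy': 202.51043308117576, 'origin': array([0.44769126, 0.22892507, 0.46314225]), 'attitude': array([2.82764525, 0.38372069, 0.05432985])} [0.46803601 0.1588745  0.32093359] [-0.84  0.06  0.47  1.57 -0.03  1.51 -0.09]
pad 1445 [502.2 155.4] [36.1 44.1] 14.8 [0.1162 0.1176 0.1188]
base 3645 [502.1 155.7] [109.6  89.8] 14.7 [0.0099 0.0115 0.013 ]
t 1.95 p [0.468  0.1589 0.321 ] phi 15.62 q [-0.84  0.06  0.47  1.57 -0.03  1.51 -0.09]
shift [-0.0033  0.0011  0.001 ] turn [-0.0007  0.0002  0.0003]
```

View pics/w1.png

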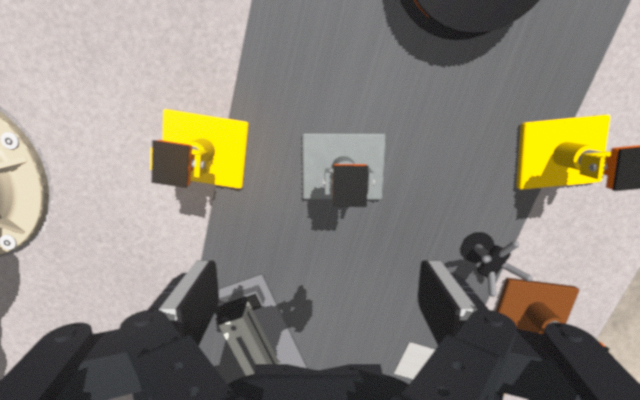

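The close view confirms the grey stand, with its pad at px (350,185). The pad is at (0.502, 0.155) and the stand's x heading is 14.75°, with pad and base agreeing. Next is the beam.

```bash
python3 p.py .498 -.192 .17 36.5
```

```text
t 1.95 p [0.468  0.1589 0.321 ] phi 15.62 q [-0.84  0.06  0.47  1.57 -0.03  1.51 -0.09]
shift [-0.346  -0.0655  0.1511] turn [-0.0007  0.     -0.3645]
```

Call:
{"method": "drive_tool", "body": {
  "motion": "-0.2 -0.038 0.05 0 0 0 1;-0.2 -0.038 0.05 0 0 0 1;-0.2 -0.038 0.05 0 0 0 1;-0.2 -0.038 0.05 0 0 0 1;-0.2 -0.038 0.05 0 0 0 1"
}}

```text
t: 2.45
tcp_pos: [0.4842, -0.0506, 0.2704]
eef_rot: [1.906, 2.498, -0.003]
contact_force: [-0.0, -0.7, 0.1]
finger_gap: 0.0856
finger_force: 0.0
```

Call:
{"method": "drive_tool", "body": {
  "motion": "-0.146 -0.028 0.05 0 0 -0.1 1;-0.146 -0.028 0.05 0 0 -0.2 1;-0.146 -0.028 0.05 0 0 -0.3 1;-0.146 -0.028 0.05 0 0 -0.365 1;-0.146 -0.028 0.05 0 0 -0.365 1"
}}

```text
t: 2.95
tcp_pos: [0.4966, -0.1942, 0.2204]
eef_rot: [-1.414, -2.804, 0.003]
contact_force: [-0.6, 1.1, -0.5]
finger_gap: 0.0855
finger_force: 0.0
```

```bash
cat > beam.py <<'E'
from h import *
im,P=cloud('wrist'); cv2.imwrite('pics/w2.png',im[...,::-1])
Z=P[...,2]; D=np.hypot(P[...,0]-.498,P[...,1]+.192)
m=(D<.19)&(Z>.069)&(Z<.081)
q=P[m]; c,sz,a=cv2.minAreaRect((q[:,:2]*1000).astype(np.float32)); print(len(q),np.round(c,1),np.round(sz,1),round(a,1),np.percentile(q[:,2],[5,50,95]).round(4))
E
python3 beam.py; python3 p.py .498 -.192 .1 36.5
```

```text
14270 [ 502.5 -199.3] [ 36.1 307.5] 36.4 [0.0733 0.0746 0.0759]
t 3.0 p [ 0.4974 -0.1923  0.2209] phi 36.46 q [-0.34  0.23  0.77  1.67 -0.16  1.31  1.09]
shift [-0.0002  0.0008  0.1209] turn [-0.001  -0.0007 -0.0007]
```

Call:
{"method": "drive_tool", "body": {
  "motion": "-0.001 0.001 0.1 0 0 0 1;-0.001 0.001 0.16 0 0 0 1;-0.001 0.001 0.186 0 0 0 1;-0.001 0.001 0.186 0 0 0 1;-0.001 0.001 0.186 0 0 0 1"
}}

```text
t: 3.5
tcp_pos: [0.4964, -0.1884, 0.0312]
eef_rot: [-1.406, -2.8, 0.002]
contact_force: [-1.3, -0.2, 0.2]
finger_gap: 0.0854
finger_force: 0.0
```

Call:
{"method": "drive_tool", "body": {
  "motion": "0 0 0 0 0 0 -1;0 0 0 0 0 0 -1;0 0 0 0 0 0 -1;0 0 0 0 0 0 -1;0 0 0 0 0 0 -1"
}}

```text
t: 4.0
tcp_pos: [0.5005, -0.1927, 0.0375]
eef_rot: [1.413, 2.802, 0.002]
contact_force: [-2.1, 1.0, 9.6]
finger_gap: 0.0355
finger_force: 61.2
```

```bash
python3 -c "
from h import *
s=observe()
for k in ('t','tcp_pos','contact_force','ft_torque','finger_gap','finger_force'): print(k,np.round(s[k],3))"
```

```text
t 4.0
tcp_pos [ 0.5   -0.193  0.038]
contact_force [-2.1    1.003  9.633]
ft_torque [ 0.126  0.49  -0.032]
finger_gap 0.035
finger_force 61.248
```

Call:
{"method": "drive_tool", "body": {
  "motion": "0 0 -0.003 0 0 0 -1;0 0 -0.005 0 0 0 -1;0 0 -0.005 0 0 0 -1"
}}

```text
t: 4.3
tcp_pos: [0.4989, -0.1922, 0.0405]
eef_rot: [-1.414, -2.805, -0.0]
contact_force: [-0.0, 0.5, -5.2]
finger_gap: 0.0355
finger_force: 60.2
```

```bash
cat > f.py <<'E'
from h import *
A=[];
for k in range(3):
    s=observe(); A.append(np.r_[s['contact_force'],s['ft_torque']]); read_camera('wrist') if k<2 else 0
s=observe(); a=np.mean(A,0)
Rt=rot(s['eef_rot'])
print('t',round(s['t'],2),'p',np.round(s['tcp_pos'],4),'F',a[:3].round(2),'M',a[3:].round(3),'Mtool',(Rt.T@a[3:]).round(3),'tilt ax',np.degrees(np.arcsin(Rt[2,:2])).round(2),'gap',round(s['finger_gap'],4))
E
python3 f.py
```

```text
t 4.4 p [ 0.4988 -0.1921  0.0401] F [ 0.29  0.14 -5.12] M [-0.184 -0.108 -0.022] Mtool [ 0.022 -0.212  0.022] tilt ax [ 0.02 -0.02] gap 0.0356
```

Call:
{"method": "drive_tool", "body": {
  "motion": "0 0 0.002 0 0 0 -1;0 0 0.004 0 0 0 -1;0 0 0.004 0 0 0 1;0 0 0.004 0 0 0 1;0 0 0.004 0 0 0 1"
}}

```text
t: 4.9
tcp_pos: [0.4993, -0.1924, 0.0364]
eef_rot: [1.414, 2.805, 0.0]
contact_force: [-0.2, 0.0, -0.1]
finger_gap: 0.0772
finger_force: 0.0
```

Call:
{"method": "drive_tool", "body": {
  "motion": "0 0 0 0 0 0 1;0.02 0 0 0 0 0 1;0.041 0 0 0 0 0 1;0.041 0 0 0 0 0 1;0.041 0 0 0 0 0 1"
}}

```text
t: 5.4
tcp_pos: [0.4749, -0.159, 0.0364]
eef_rot: [1.413, 2.806, 0.0]
contact_force: [0.2, -0.4, -0.3]
finger_gap: 0.0856
finger_force: 0.0
```

Call:
{"method": "drive_tool", "body": {
  "motion": "0 0 0 0 0 0 -1;0 0 0 0 0 0 -1;0 0 0 0 0 0 -1;0 0 0 0 0 0 -1;0 0 0 0 0 0 -1"
}}

```text
t: 5.9
tcp_pos: [0.4751, -0.1597, 0.0365]
eef_rot: [1.414, 2.804, -0.0]
contact_force: [1.6, 0.0, 0.9]
finger_gap: 0.0356
finger_force: 60.9
```

```bash
python3 f.py
```

```text
t 6.0 p [ 0.4751 -0.1597  0.0365] F [ 1.62 -0.7   0.29] M [-0.18  -0.307 -0.078] Mtool [-0.14  -0.327  0.078] tilt ax [-0.05  0.02] gap 0.0357
```

Call:
{"method": "drive_tool", "body": {
  "motion": "0 0 -0.002 0 0 0 -1;0 0 -0.004 0 0 0 -1;0 0 -0.004 0 0 0 -1;0 0 -0.004 0 0 0 -1"
}}

```text
t: 6.4
tcp_pos: [0.4743, -0.1591, 0.0401]
eef_rot: [-1.414, -2.805, 0.0]
contact_force: [0.6, -0.3, -5.2]
finger_gap: 0.035
finger_force: 60.3
```

```bash
python3 f.py
```

```text
t 6.5 p [ 0.4744 -0.1592  0.0401] F [ 0.19  0.18 -5.47] M [0.007 0.002 0.001] Mtool [-0.002  0.007 -0.001] tilt ax [ 0.03 -0.02] gap 0.0351
```

Call:
{"method": "drive_tool", "body": {
  "motion": "0 0 -0.01 0 0 0 -1;0 0 -0.02 0 0 0 -1;0 0 -0.035 0 0 0 -1;0 0 -0.05 0 0 0 -1;0 0 -0.05 0 0 0 -1"
}}

```text
t: 7.0
tcp_pos: [0.4763, -0.16, 0.093]
eef_rot: [1.412, 2.801, 0.003]
contact_force: [0.5, -0.3, -5.0]
finger_gap: 0.0353
finger_force: 61.0
```

Call:
{"method": "drive_tool", "body": {
  "motion": "0 0 0 0 0 0 -1;0 0 0 0 0 0 -1"
}}

```text
t: 7.2
tcp_pos: [0.4742, -0.1591, 0.0898]
eef_rot: [-1.413, -2.805, 0.0]
contact_force: [-0.7, 0.7, -5.8]
finger_gap: 0.0355
finger_force: 61.0
```

```bash
sed -i 's/range(3)/range(12)/;s/k<2/k<11/' f.py; python3 f.py; python3 - <<'E'
from h import *
im,P=cloud('scene'); cv2.imwrite('pics/s2.png',im[...,::-1])
im,P=cloud('top')
u=np.array([-.595,.804]); d=P[...,:2]-[.4744,-.1592]; s=d@u; w=d@[.804,.595]
m=(abs(w)<.016)&(s>-.21)&(s<.13)&(P[...,2]>.09)&(P[...,2]<.14)
print(m.sum(), s[m].min(),s[m].max(), np.degrees(np.arctan(np.polyfit(s[m],P[...,2][m],1)[0])))
for a in np.arange(-.2,.13,.03):
    k=m&(abs(s-a)<.015); print(round(a,3),k.sum(), np.median(P[...,2][k]).round(4) if k.any() else '')
E
python3 p.py .502 .155 .25 14.75
```

```text
t 7.75 p [ 0.4746 -0.1593  0.0902] F [ 0.03  0.01 -5.85] M [ 0.016  0.022 -0.009] Mtool [0.008 0.026 0.009] tilt ax [ 0.   -0.01] gap 0.0356
965 -0.20014724722353552 0.12100126754903091 -0.2175586967803801
-0.2 84 0.1287
-0.17 142 0.1295
-0.14 0 
-0.11 0 
-0.08 0 
-0.05 0 
-0.02 0 
0.01 63 0.1294
0.04 200 0.1297
0.07 202 0.1298
0.1 206 0.1295
0.13 68 0.1278
t 7.85 p [ 0.4746 -0.1593  0.0903] phi 36.5 q [-0.37  0.29  0.74  1.92 -0.23  1.02  1.1 ]
shift [ 0.2364  0.209  -0.1597] turn [-1.000e-04 -0.000e+00  3.796e-01]
```

The beam hangs level. The two moment readings agree that the balance point is about 36.5 mm from centre, 4.5 mm short of the grip. I'll carry it over with the balance point aimed at the pad centre.

Call:
{"method": "drive_tool", "body": {
  "motion": "0 0 -0.03 0 0 0 -1;0 0 -0.06 0 0 0 -1;0.02 0.018 -0.09 0 0 0 -1;0.04 0.035 -0.11 0 0 0 -1;0.06 0.053 -0.11 0 0 0 -1"
}}

```text
t: 8.35
tcp_pos: [0.4832, -0.0794, 0.2035]
eef_rot: [1.414, 2.8, 0.005]
contact_force: [0.8, 0.1, -5.0]
finger_gap: 0.0354
finger_force: 62.4
```

Call:
{"method": "drive_tool", "body": {
  "motion": "0.024 0.021 0 0 0 0 -1;0.048 0.042 0 0 0 0 -1;0.072 0.063 0 0 0 0 -1;0.096 0.084 0 0 0 0 -1;0.115 0.1 0 0 0 0 -1"
}}

```text
t: 8.85
tcp_pos: [0.4933, 0.0746, 0.2002]
eef_rot: [-1.412, -2.806, -0.001]
contact_force: [1.2, -0.2, -4.8]
finger_gap: 0.0357
finger_force: 62.3
```

Call:
{"method": "drive_tool", "body": {
  "motion": "0.018 0.016 0 0 0 0.08 -1;0.036 0.032 0 0 0 0.16 -1;0.052 0.046 0 0 0 0.24 -1;0.062 0.055 0 0 0 0.32 -1;0.066 0.058 0 0 0 0.38 -1"
}}

```text
t: 9.35
tcp_pos: [0.5006, 0.162, 0.1999]
eef_rot: [-1.919, -2.487, 0.0]
contact_force: [-0.6, -0.9, -5.5]
finger_gap: 0.0356
finger_force: 62.1
```

Call:
{"method": "drive_tool", "body": {
  "motion": "0 0 0 0 0 0 -1;0 0 0 0 0 0 -1;0 0 0 0 0 0 -1"
}}

```text
t: 9.65
tcp_pos: [0.5009, 0.1591, 0.2003]
eef_rot: [1.918, 2.488, -0.0]
contact_force: [0.8, -0.1, -5.2]
finger_gap: 0.0352
finger_force: 62.1
```

```bash
python3 f.py; python3 p.py .5011 .1598 .123 14.75
```

```text
t 10.2 p [0.5009 0.1599 0.2003] F [-0.24 -0.02 -5.23] M [-0.014  0.006 -0.001] Mtool [ 0.01  -0.012  0.001] tilt ax [ 0.   -0.01] gap 0.0355
t 10.2 p [0.5009 0.1599 0.2003] phi 14.73 q [-0.87  0.2   0.58  1.71 -0.11  1.26 -0.01]
shift [-0.0002  0.0002  0.0773] turn [-0.0001 -0.     -0.0004]
```

```bash
python3 - <<'E'
from h import *
A=[]
for k in range(36):
    s=observe(); A.append(np.r_[rot(s['eef_rot']).T@s['ft_torque'],s['contact_force'][2]]); read_camera('wrist')
A=np.array(A); print(A.reshape(6,6,4).mean(1).round(3),A.std(0).round(3),A.mean(0).round(4))
E
```

```text
[[ 7.000e-03  1.500e-02  1.100e-02 -5.434e+00]
 [ 3.000e-03 -9.000e-03  1.800e-02 -5.513e+00]
 [-3.000e-03  1.000e-02 -5.000e-03 -5.569e+00]
 [ 3.200e-02  2.900e-02  1.700e-02 -5.491e+00]
 [-1.200e-02 -1.000e-03 -9.000e-03 -5.378e+00]
 [-2.400e-02  1.900e-02  2.800e-02 -5.350e+00]] [0.033 0.034 0.026 0.437] [ 3.0000e-04  1.0400e-02  9.7000e-03 -5.4557e+00]
```

The balance point is 1.6 ± 0.8 mm short of the grip, so I'll shift −3 mm along tool x and lower.

Call:
{"method": "drive_tool", "body": {
  "motion": "-0.003 0 0.02 0 0 0 -1;-0.003 0 0.04 0 0 0 -1;-0.003 0 0.06 0 0 0 -1;-0.003 0 0.07 0 0 0 -1;-0.003 0 0.075 0 0 0 -1"
}}

```text
t: 12.5
tcp_pos: [0.5012, 0.1569, 0.1244]
eef_rot: [-1.918, -2.487, 0.002]
contact_force: [-1.0, -0.5, -5.2]
finger_gap: 0.0357
finger_force: 62.0
```

Call:
{"method": "drive_tool", "body": {
  "motion": "0 0 0.001 0 0 0 -1;0 0 0.002 0 0 0 -1;0 0 0.003 0 0 0 -1;0 0 0.004 0 0 0 -1;0 0 0.005 0 0 0 -1"
}}

```text
t: 13.0
tcp_pos: [0.5018, 0.1571, 0.1206]
eef_rot: [1.918, 2.488, 0.001]
contact_force: [0.6, -0.6, -5.2]
finger_gap: 0.0352
finger_force: 62.0
```

```bash
python3 f.py
```

```text
t 13.55 p [0.5017 0.157  0.1203] F [ 0.01  0.18 -5.71] M [ 0.004  0.008 -0.019] Mtool [0.007 0.006 0.019] tilt ax [-0. -0.] gap 0.0357
```

Call:
{"method": "drive_tool", "body": {
  "motion": "0 0 0.0005 0 0 0 -1;0 0 0.001 0 0 0 -1;0 0 0.0015 0 0 0 -1;0 0 0.002 0 0 0 -1;0 0 0.002 0 0 0 -1"
}}

```text
t: 14.05
tcp_pos: [0.5017, 0.157, 0.1184]
eef_rot: [-1.918, -2.488, -0.0]
contact_force: [-1.5, 0.7, -2.3]
finger_gap: 0.0353
finger_force: 62.3
```

```bash
python3 f.py
```

```text
t 14.6 p [0.5017 0.157  0.1183] F [-1.19 -0.26 -2.32] M [-0.054  0.215 -0.008] Mtool [0.221 0.003 0.008] tilt ax [ 0. -0.] gap 0.0353
```

Call:
{"method": "drive_tool", "body": {
  "motion": "0 0 0.0004 0 0 0 -1;0 0 0.0007 0 0 0 -1;0 0 0.0007 0 0 0 -1"
}}

```text
t: 14.9
tcp_pos: [0.5017, 0.157, 0.1177]
eef_rot: [1.918, 2.488, 0.0]
contact_force: [-2.1, -0.5, -0.7]
finger_gap: 0.0354
finger_force: 62.5
```

```bash
sed -i 's/range(12)/range(6)/;s/k<11/k<5/' f.py; python3 f.py
```

```text
t 15.15 p [0.5017 0.157  0.1177] F [-1.36 -0.74 -0.31] M [-0.082  0.32  -0.002] Mtool [0.331 0.002 0.002] tilt ax [0.   0.01] gap 0.0353
```

Call:
{"method": "drive_tool", "body": {
  "motion": "0 0 0 0 0 0 -0.1;0 0 0 0 0 0 0;0 0 0 0 0 0 0.2;0 0 0 0 0 0 0.6;0 0 0 0 0 0 1"
}}

```text
t: 15.65
tcp_pos: [0.5017, 0.157, 0.1176]
eef_rot: [1.918, 2.488, 0.0]
contact_force: [0.3, -1.1, 0.0]
finger_gap: 0.0783
finger_force: 0.0
```

Call:
{"method": "drive_tool", "body": {
  "motion": "0 0 0 0 0 0 1;0 0 0 0 0 0 1;0 0 0 0 0 0 1;0 0 0 0 0 0 1"
}}

```text
t: 16.05
tcp_pos: [0.5016, 0.157, 0.1176]
eef_rot: [-1.918, -2.488, 0.0]
contact_force: [1.1, 0.6, 0.5]
finger_gap: 0.0854
finger_force: 0.0
```

```bash
python3 f.py; cat > lv.py <<'E'
from h import *
u=np.array([-.2546,.967]); n=np.array([.967,.2546])
for c in ('top','scene'):
    im,P=cloud(c); d=P[...,:2]-[.5022,.1554]; s=d@u; w=d@n
    m=(abs(w)<.016)&(s>-.22)&(s<.14)&(P[...,2]>.145)&(P[...,2]<.17)
    print(c,m.sum())
    if m.sum()>50:
        k=np.polyfit(s[m],P[...,2][m],1)
        r=P[...,2][m]-np.polyval(k,s[m]); g=abs(r)<.004; k=np.polyfit(s[m][g],P[...,2][m][g],1)
        print('range',s[m].min().round(3),s[m].max().round(3),'slope deg',np.degrees(np.arctan(k[0])).round(2),'z0',k[1].round(4))
E
python3 lv.py
```

```text
t 16.3 p [0.5017 0.157  0.1176] F [ 0.44  0.18 -0.09] M [-0.015 -0.004  0.012] Mtool [-0.001 -0.015 -0.012] tilt ax [-0. -0.] gap 0.0855
top 1039
range -0.198 0.122 slope deg -0.02 z0 0.1571
scene 1335
range -0.2 0.12 slope deg -0.11 z0 0.1549
```

Level to about 0.1°. I'll withdraw straight up and check again.

Call:
{"method": "drive_tool", "body": {
  "motion": "0 0 -0.02 0 0 0 1;0 0 -0.05 0 0 0 1;0 0 -0.09 0 0 0 1;0 0 -0.13 0 0 0 1;0 0 -0.16 0 0 0 1"
}}

```text
t: 16.9
tcp_pos: [0.502, 0.1569, 0.2803]
eef_rot: [1.918, 2.487, 0.003]
contact_force: [0.8, 0.4, -0.1]
finger_gap: 0.0854
finger_force: 0.0
```

Call:
{"method": "drive_tool", "body": {
  "motion": "0 0 0 0 0 0 1;0 0 0 0 0 0 1;0 0 0 0 0 0 1;0 0 0 0 0 0 1;0 0 0 0 0 0 1"
}}

```text
t: 17.4
tcp_pos: [0.5012, 0.1569, 0.2766]
eef_rot: [-1.918, -2.487, 0.003]
contact_force: [-1.2, -0.0, 0.2]
finger_gap: 0.0853
finger_force: 0.0
```

```bash
python3 lv.py; python3 - <<'E'
from h import *
im,_=read_camera('scene'); cv2.imwrite('pics/s3.png',im[...,::-1])
E
```

```text
top 926
range -0.198 -0.059 slope deg 0.07 z0 0.1574
scene 1493
range -0.2 0.12 slope deg -0.08 z0 0.1552
```

View pics/s3.png

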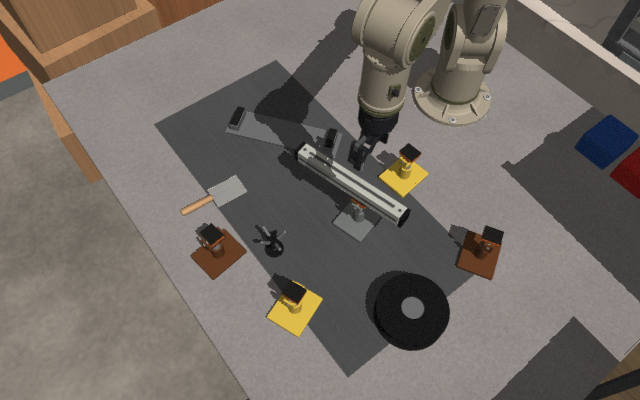

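The beam rests level on the grey stand, from px (300,150) to (405,215). The gripper is clear, and the spool, figure and scraper have not moved.

```bash
python3 -c "
from rig import *
print(finish_job())"
```

```text
the job is handed in; nothing more can be done
None
```

The beam's balance point is about 39 mm from its centre; it now rests released on the orange rocker, level to about 0.1°, with the gripper clear and nothing else disturbed, and the job was handed in at about 17.6 s.

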